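Fit the knurled collar on the coffee flask and hold it home

TASK

Please close the coffee flask on the van's counter: pick up the knurled steel collar, set it over the flask's neck, turn it until the keyways hidden inside it drop over the three pins, and push it down against the sprung valve until it sits fully home on the flask's shoulder. Finish while still gripping it and holding it pressed fully home (it springs up again if you let go). Leave the other things on the counter where they are.

Things in the scene. Friction and masses are not known exactly. Their poses are not given: they have to be found in the camera images.
- collar: Loose steel collar (a closed cap), 60 mm diameter, 40 mm tall, ridged (knurled) all round, about 0.16 kg, standing open end down. Origin: centre of its underside (the open end); z up its axis. Bore 43 mm wide, 34 mm deep, open below. In the bore, hidden by the outer wall, three straight keyways 11 mm wide, 120 deg apart, run the whole depth.
- collar_top (a point): Centre of the collar's closed flat top, 40 mm above its origin. Nothing outside marks the keyways' angle: they are found by turning the collar under a light push (a few N), either way, by at most 120 deg, until it drops.
- flask: Steel coffee flask, 80 mm diameter, fixed upright in a black 112 mm wide holder; it cannot turn or move. Origin: centre of its underside, on the counter; z up. A black handle reaches 80 mm from the axis on its +y side, 30 to 110 mm high. A flat shoulder, 68 mm wide, at 120 mm height; the neck stands on it.
- flask_seat (a point): Centre of the flask's shoulder on the neck's axis, 120 mm above the counter: the collar's origin is here when fully home. Neck: 40 mm diameter, 30 mm tall, its top 4 mm bevelled.
- pins (a point): On the neck's axis, 12 mm above flask_seat, level with the tops of the three round pins (6 mm thick, 120 deg apart, reaching 25.5 mm from the axis). A collar not in line rests level on them, its underside at this height; turned to within about 6 deg of the right angle it drops 7 mm, onto the valve, and is then 5 mm above home.
- valve (a joint): How far the sprung valve is pressed in (m): 0 free, 0.005 with the collar fully home, 0.007 at most. It is a black button, 16 mm diameter, standing 9 mm out of the top of the neck on its axis. It starts to yield at 3 N and takes about 6 N with the collar home; it lifts the collar 5 mm if released.
- bun: A brown bun with a cream tip, 70 mm diameter, 58 mm tall, between collar and flask; loose, leave it alone. Origin: centre of underside.
- tart: A flat round tart, 72 mm diameter, 16 mm tall; loose, leave it alone. Origin: centre of underside.
- smooth_lid: A smooth flat steel jar lid, 62 mm diameter, 16 mm tall, not the collar; loose, leave it alone. Origin: centre of underside.
- jam_jar: A jam jar, 64 mm diameter, 90 mm tall, at the far side; loose, leave it alone. Origin: centre of underside.
- mug: A white mug, 76 mm diameter, 85 mm tall, at the far side; loose, leave it alone. Origin: centre of underside.
- spatula: A spatula lying on the counter, left of the robot; loose, leave it alone. Origin: its middle, at the underside.
- coin_tin: A grey tin box, 110 x 80 x 50 mm, right of the robot; loose, leave it alone. Origin: centre of underside.

How it is judged:
By the outcome, as a careful person would: the job done as asked, in the order asked, and still so for the second after the job is handed in, while the arm keeps its last pose, push and grip.
It also fails if it takes over 61 s, if anything falls off the work surface, if the arm or the gripper's body presses on something with over 40 N, if the wrist force passes 120 N, or if a joint passes its speed limit or range.

ROBOT

A 7-joint arm with a two-finger parallel gripper is mounted at the origin on the work surface. World frame = base frame: x ahead of the robot, y to its left, z up, the work surface at z = 0. Lengths are in m, angles in rad, forces in N, time in s.
With the tool pointing down it reaches from about 0.425 to 1.025 m from the base axis. Payload 9.4 kg.
Tool frame: the origin (TCP) lies midway between the tips of the shut fingers; the grasp point (between the pads) lies 19 mm behind it (robot.pinch_z is the distance from the TCP to the grasp point, in m); z points along the fingers, y is the line along which they close (so a half turn about z gives the same grasp; the last joint's range is limited). The gripper opens to 85 mm and grips with 20 to 120 N. Pads are 22 mm wide; open, the fingers measure 114 mm over their backs; the gripper's body (76 mm by 85 mm) begins 54 mm behind the grasp point. The pads swing forward as they close: fully open they stand 13 mm farther back than shut.
Start: joints at [1.264, 0.599, -0.003, 1.599, 0.002, 0.943, -0.08], TCP at [0.165, -0.706, 0.231] pointing down, gripper open.
Joint ranges: [-2.57, 2.57], [-0.35, 1.97], [-1.29, 1.29], [0.11, 2.56], [-1.05, 4.19], [0.11, 1.86], [-2.63, 2.63]. Speed limits (rad/s): [2.22, 2.22, 3.01, 3.01, 3.14, 3.14, 3.14].

INTERFACE

Orientations are given as a unit quaternion [w, x, y, z].
In Python, from plant import robot, state, get_image gives the robot as it stands. Calls block until the motion is done:
- robot.move_to(position, orientation): joint-space move of the TCP to a pose.
- robot.line_to(position, v=0.15, orientation=None, guard=None): straight line of the TCP; orientation=None keeps the orientation; v is the mean speed in m/s. With guard (N) it stops when the force on the tool has changed by that much, and returns True; else False.
- robot.goto_joints(angles): joint-space move.
- robot.ungrasp() and robot.close_gripper(): open the fingers fully, or close them until they stop; the grip force is fixed at half the most.
- robot.sleep(seconds).
- robot.ik(position, orientation): joint angles nearest the present ones, or None.
- state(): the state.
- get_image(name): name is "side" or "top" or "wrist"; returns a dict with "frame" (480x640x3 uint8, red, green, blue), "fx", "fy", "cx", "cy" (pixels), "dist_coeffs" ([k1, k2, p1, p2, k3] as OpenCV has them; the pictures are not rectified), "rvec" (rotation vector, rad) and "tvec" (3), from world to camera coordinates, as OpenCV has them. Camera axes: x right, y down, z forward; pixel columns grow to the right and rows downward; lengths in m; the calibration is good to about 2 mm. A picture is of the moment at which its call begins. There is no depth.
A pose or a line that the arm cannot do raises robot.PlanningError and nothing moves.
- robot.job_done(): hands the job in; it is judged then, once.
The state is a dict: "time_s": time; "joint_positions": joint angles; "qvel": joint speeds; "joint_torque": joint torques, N m; "tool_pos": TCP position; "orientation": TCP orientation; "contact_force": force on the tool from outside, world axes, zero at the start; "wrist_torque": the same for the moment, N m; "gripper_width": opening from 0.0 (shut) to 1.0 (fully open); "gripper_force": force on a finger pad.
Only numpy, scipy, OpenCV 4.12 (cv2) and the standard library are available. Lean on these libraries where they do the work, as an engineer would, in place of code of your own. Each camera call takes 0.05 s, during which the arm holds its last target. There are 200 camera calls.

## Working session

There is one attempt and no reset: what is moved stays moved. The work goes in short steps, each a Python script; the robot and the scene stay as the last script left them, time stands still between calls to the robot, and variables do not carry over. Pictures are saved under pics/ and viewed, at most 10 in all, crops included, and the job is handed in when it is done.

```bash
mkdir -p pics; ls; cat > h.py <<'E'
import numpy as np, cv2
from plant import robot,state,get_image
def ray(im,u,v):
    K=np.array([[im['fx'],0,im['cx']],[0,im['fy'],im['cy']],[0,0,1.]])
    p=cv2.undistortPoints(np.array([[[u,v]]],float),K,np.array(im['dist_coeffs'],float))[0,0]
    R=cv2.Rodrigues(np.array(im['rvec'],float))[0];t=np.array(im['tvec'],float).ravel()
    return -R.T@t, R.T@np.array([p[0],p[1],1])
def at(im,u,v,z):
    c,d=ray(im,u,v); return c+d*(z-c[2])/d[2]
def proj(im,P):
    K=np.array([[im['fx'],0,im['cx']],[0,im['fy'],im['cy']],[0,0,1.]])
    return cv2.projectPoints(np.array(P,float).reshape(-1,1,3),np.array(im['rvec'],float),np.array(im['tvec'],float),K,np.array(im['dist_coeffs'],float))[0].reshape(-1,2)
def save(im,n): cv2.imwrite('pics/'+n+'.png',im['frame'][:,:,::-1])
E
python3 - <<'E'
from h import *
for n in('top','side'):
    im=get_image(n);save(im,n+'0');c,_=ray(im,320,240);print(n,c,im['fx'],at(im,320,240,0))
s=state();print(s)
E
```

```text
pics
top [ 0.4603708  -0.03517184  1.02982346] 475.6624967123281 [ 0.5703205  -0.03593216  0.        ]
side [ 0.29479417 -0.79951962  0.82465156] 518.904145958677 [0.56174321 0.08542271 0.        ]
{'time_s': 0.1, 'joint_positions': array([ 1.26430659,  0.60007996, -0.00256769,  1.60004794,  0.00180219,
        0.94291582, -0.07983059]), 'qvel': array([ 0.00054171, -0.00251288,  0.00095328, -0.00056413, -0.00159527,
        0.00128887,  0.00080099]), 'joint_torque': array([ 5.81566608e-03, -7.77994609e+01,  1.57014314e+00, -2.58620560e+01,
        1.26758116e-02,  5.46979340e-03, -2.21708348e-06]), 'tool_pos': array([ 0.16503939, -0.70552623,  0.2304785 ]), 'orientation': array([-7.10016899e-04,  9.93403757e-01,  1.14666692e-01, -1.43585557e-04]), 'contact_force': array([0.58609112, 0.28893291, 0.78645984]), 'wrist_torque': array([-0.03042596,  0.00140442, -0.00671334]), 'gripper_force': 0.0, 'gripper_width': 0.9998340131385979}
```

View pics/top0.png

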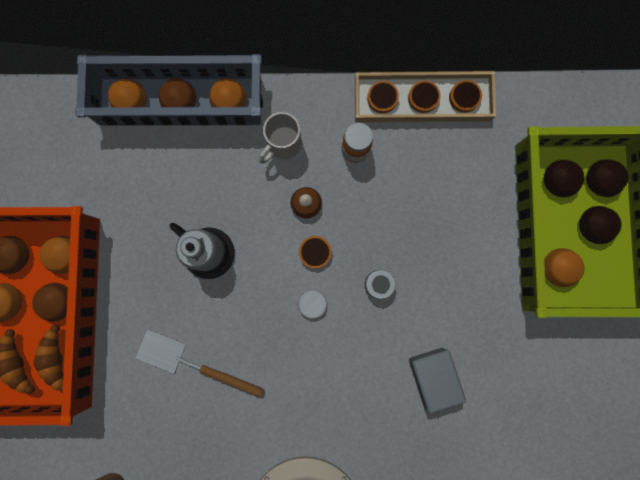

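View pics/side0.png

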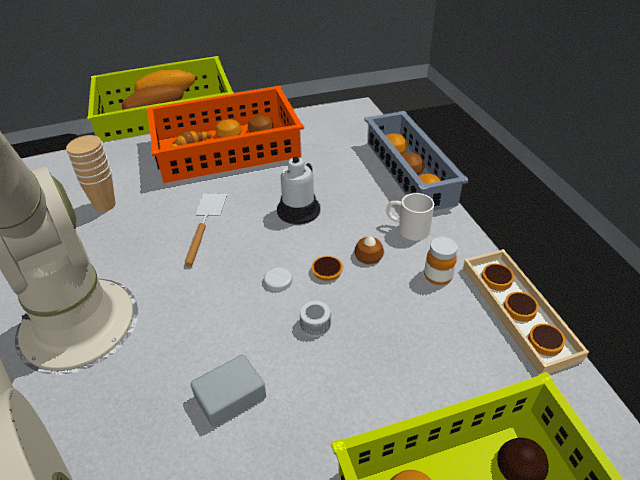

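Top view: collar at about (380,285), flask button (191,246), smooth lid (313,305). Side view: collar (315,318), flask (297,190), button (294,160). I'll enlarge both objects in one composite.

```bash
python3 - <<'E'
from h import *
T=get_image('top');S=get_image('side')
def crop(im,u,v,r=28): return cv2.resize(im['frame'][v-r:v+r,u-r:u+r,::-1],(300,300),interpolation=cv2.INTER_CUBIC)
cv2.imwrite('pics/crop.png',np.vstack([np.hstack([crop(T,380,285),crop(T,192,247)]),np.hstack([crop(S,315,318),crop(S,297,175)])]))
for n,im,uv,z in(('T',T,(380,285),.04),('S',S,(315,310),.04),('T',T,(191,246),.159),('S',S,(294,160),.159)): print(n,at(im,*uv,z))
E
```

```text
T [ 0.47199867 -0.15983781  0.04      ]
S [ 0.47656492 -0.15238047  0.04      ]
T [0.54291463 0.20175707 0.159     ]
S [0.53774685 0.20252149 0.159     ]
```

View pics/crop.png

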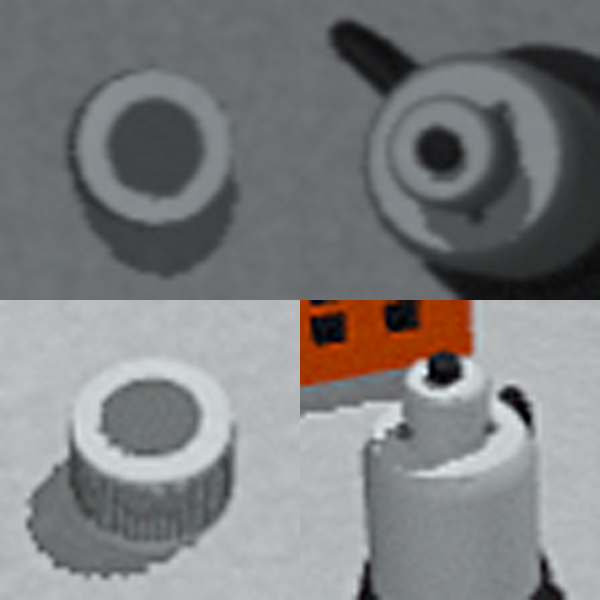

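Collar and flask are clear: collar top centre is about (380.5,284.4) in top and (315.5,312) in side. The button top is about (190,247) in top and (295.7,158) in side. Next I triangulate, then move above the collar for a wrist view.

```bash
cat >> h.py <<'E'
def q(yaw): return [0,np.cos(yaw/2),np.sin(yaw/2),0]
def tri(a,b):
    A=np.zeros((3,3));B=np.zeros(3)
    for c,d in(a,b):
        d=d/np.linalg.norm(d);M=np.eye(3)-np.outer(d,d);A+=M;B+=M@c
    return np.linalg.solve(A,B)
E
python3 - <<'E'
from h import *
T=get_image('top');S=get_image('side')
c=tri(ray(T,380.4,284.2),ray(S,315.2,312)); f=tri(ray(T,190,246.8),ray(S,295.4,158))
print(c,at(T,380.4,284.2,.04),at(S,315.2,312,.04));print(f,at(T,190,246.8,.159),at(S,295.4,158,.159))
x,y=(at(T,380.4,284.2,.04)+at(S,315.2,312,.04))[:2]/2
for yw in np.linspace(-3,3,13):
    j=robot.ik([x,y,.15],q(yw)); k=robot.ik([f[0],f[1],.22],q(yw)); print(round(yw,2),None if j is None else (j[0].round(2),j[6].round(2)),None if k is None else (k[0].round(2),k[6].round(2)))
E
```

```text
[ 0.47408177 -0.16033758  0.04366849] [ 0.47364781 -0.16068942  0.04      ] [ 0.47541384 -0.15742957  0.04      ]
[0.54112903 0.20215505 0.16401839] [0.54144029 0.20356456 0.159     ] [0.54315875 0.20973622 0.159     ]
-3.0 (np.float64(0.74), np.float64(1.27)) (np.float64(0.28), np.float64(0.49))
-2.5 (np.float64(0.94), np.float64(1.52)) (np.float64(0.25), np.float64(1.05))
-2.0 (np.float64(0.94), np.float64(2.02)) (np.float64(0.25), np.float64(1.55))
-1.5 (np.float64(-0.08), np.float64(-2.44)) (np.float64(0.25), np.float64(2.05))
-1.0 (np.float64(0.01), np.float64(-2.08)) (np.float64(-1.05), np.float64(-2.35))
-0.5 (np.float64(0.11), np.float64(-1.72)) (np.float64(-0.84), np.float64(-2.15))
0.0 (np.float64(0.2), np.float64(-1.35)) (np.float64(-0.22), np.float64(-2.24))
0.5 (np.float64(0.3), np.float64(-0.98)) (np.float64(-0.14), np.float64(-1.81))
1.0 (np.float64(0.39), np.float64(-0.59)) (np.float64(-0.01), np.float64(-1.43))
1.5 (np.float64(0.48), np.float64(-0.2)) (np.float64(0.13), np.float64(-1.08))
2.0 (np.float64(0.56), np.float64(0.2)) (np.float64(0.21), np.float64(-0.68))
2.5 (np.float64(0.64), np.float64(0.6)) (np.float64(0.25), np.float64(-0.24))
3.0 (np.float64(0.71), np.float64(1.03)) (np.float64(0.28), np.float64(0.21))
```

```bash
python3 - <<'E'
from h import *
robot.move_to([.474,-.160,.17],q(1.57)); W=get_image('wrist');save(W,'w1')
print(state()['time_s'],state()['joint_positions'].round(2),proj(W,[.474,-.160,.04]),ray(W,320,240))
E
```

```text
2.6 [ 0.51  0.45 -0.4   2.15  0.31  0.6  -0.12] [[326.01217838 228.62226656]] (array([ 0.47407998, -0.08239687,  0.31264929]), array([-0.01586188, -0.30185027, -0.95336751]))
```

View pics/w1.png

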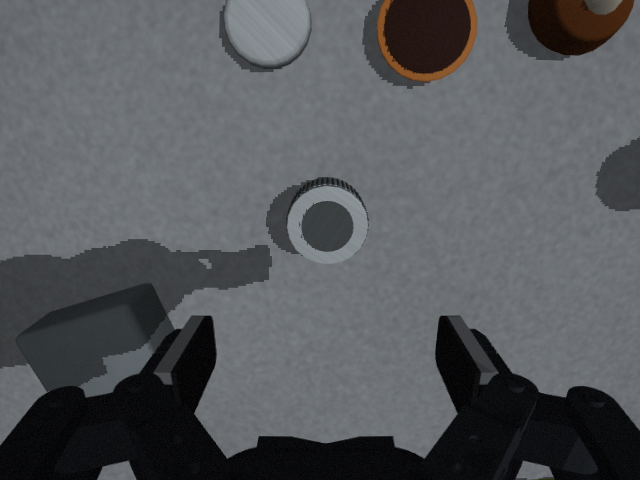

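The collar's top centre is at about (327.5,225) in the wrist view, 2–3 mm from my estimate, with free space on both sides. Grasping it.

```bash
python3 - <<'E'
from h import *
W=get_image('wrist');p=at(W,327.3,225,.04);print(p)
robot.line_to([p[0],p[1],.06],v=.15);print(robot.line_to([p[0],p[1],.013],v=.06,guard=8))
robot.close_gripper();s=state();print(s['gripper_width'],s['gripper_force'],s['tool_pos'],s['contact_force'])
robot.line_to([p[0],p[1],.22],v=.15)
s=state();print(s['time_s'],s['gripper_width'],s['tool_pos'],s['contact_force'])
W=get_image('wrist');save(W,'w2')
print(proj(W,[p[0],p[1],.22-.013+.04]))
E
```

```text
[ 0.474927   -0.15717283  0.04      ]
False
0.6860394852582894 62.89477146696299 [ 0.47517213 -0.15732887  0.01379744] [-0.57182341  0.49785701  8.68052596]
6.3833 0.6853792156011426 [ 0.47447741 -0.15708186  0.21925629] [-0.63235236  0.2272074  -2.49086371]
[[327.28168153 356.40248116]]
```

View pics/w2.png

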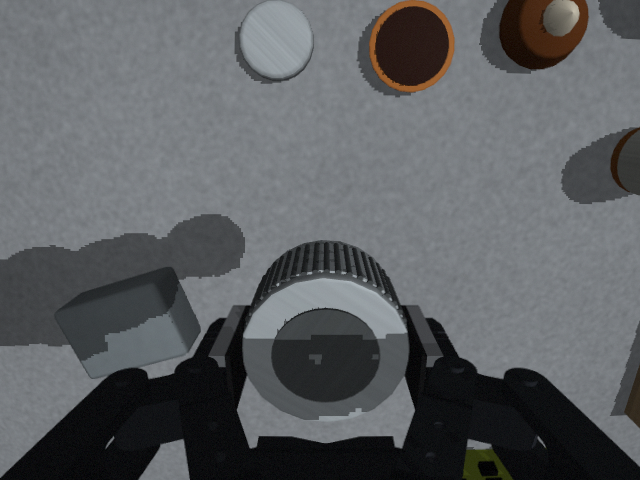

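The collar is held, with its top ring spanning columns 243–409 and rows 278–420, centred near (326,350) against the predicted tool axis row of 356. So it sits close to centred. Next I carry it towards the flask and look at the neck from nearby.

```bash
python3 - <<'E'
from h import *
W=get_image('wrist');t=state()['tool_pos'];a=np.linspace(0,2*np.pi,73)
for dy in(-.003,0,.003):
  for h in(.025,.029):
    for r in (.03,.0195):
      P=proj(W,np.c_[t[0]+r*np.cos(a),t[1]+dy+r*np.sin(a),0*a+t[2]+h]);print(dy,h,r,P.min(0).round(),P.max(0).round())
robot.line_to([.474,-.157,.29],v=.25)
robot.move_to([.542,.168,.29],q(1.57))
W=get_image('wrist');save(W,'w3');s=state();print(s['time_s'],s['joint_positions'].round(2),s['tool_pos'],proj(W,[.542,.204,.159]))
E
```

```text
-0.003 0.025 0.03 [242. 282.] [411. 425.]
-0.003 0.025 0.0195 [272. 310.] [381. 403.]
-0.003 0.029 0.03 [240. 287.] [413. 433.]
-0.003 0.029 0.0195 [270. 316.] [383. 411.]
0 0.025 0.03 [241. 273.] [411. 419.]
0 0.025 0.0195 [271. 302.] [381. 397.]
0 0.029 0.03 [239. 278.] [414. 427.]
0 0.029 0.0195 [270. 308.] [383. 404.]
0.003 0.025 0.03 [241. 265.] [412. 413.]
0.003 0.025 0.0195 [271. 294.] [382. 390.]
0.003 0.029 0.03 [238. 269.] [414. 421.]
0.003 0.029 0.0195 [269. 299.] [383. 397.]
8.225 [ 0.02  0.4  -0.57  1.87  0.26  0.95 -0.68] [0.54221044 0.16600654 0.28955855] [[325.99517571 178.19684094]]
```

View pics/w3.png

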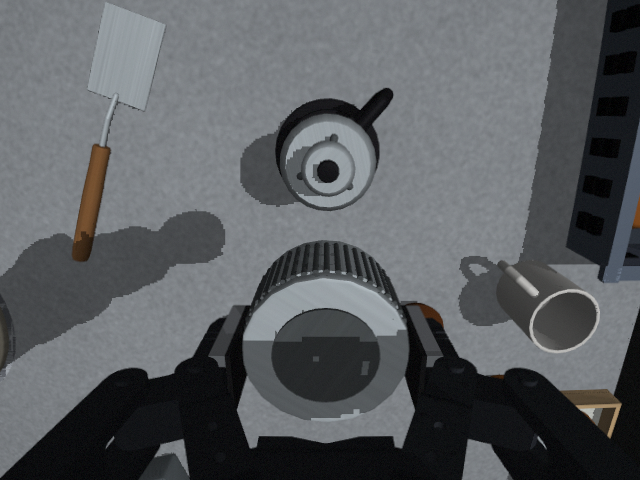

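The button is at about (328,171), with the three pins visible around the neck. The collar looks centred to within 2 mm of the tool axis. I'll measure the button by mask and lower onto the pins with a guard.

```bash
cat >> h.py <<'E'
OFF=.0015
def tcp(c,z,yaw): return [c[0]+OFF*np.cos(yaw),c[1]+OFF*np.sin(yaw),z]
E
python3 - <<'E'
from h import *
import json
W=get_image('wrist');g=W['frame'].max(2)[155:190,310:346];m=(g<45).astype(np.uint8)
n,l,st,ce=cv2.connectedComponentsWithStats(m);i=1+st[1:,4].argmax();u,v=ce[i]+[310,155]
c=at(W,u,v,.159);print(u,v,st[i],c,state()['tool_pos'])
json.dump(list(c[:2]),open('c.json','w'))
y=1.57
robot.move_to(tcp(c,.20,y),q(y));robot.line_to(tcp(c,.168,y),v=.08);robot.sleep(.2)
print(state()['contact_force'],state()['tool_pos'])
print(robot.line_to(tcp(c,.143,y),v=.02,guard=4));s=state()
print(s['time_s'],s['contact_force'],s['tool_pos'],s['wrist_torque'])
save(get_image('side'),'s4');save(get_image('wrist'),'w4')
a=cv2.imread('pics/s4.png')[110:230,220:380];b=cv2.imread('pics/w4.png')
cv2.imwrite('pics/c4.png',np.hstack([cv2.resize(a,(400,300),interpolation=2),cv2.resize(b,(400,300))]))
E
```

```text
327.0664893617021 170.55851063829786 [  7   5  21  22 376] [0.54296477 0.20908586 0.159     ] [0.54228721 0.16605448 0.28973171]
[ 0.26070708  0.03992074 -0.9645599 ] [0.54315633 0.21075588 0.16836978]
True
10.7 [ 1.02776843 -1.00032788  1.48197394] [0.54324244 0.21035985 0.14315033] [-0.11477203 -0.27368381 -0.04181539]
```

View pics/c4.png

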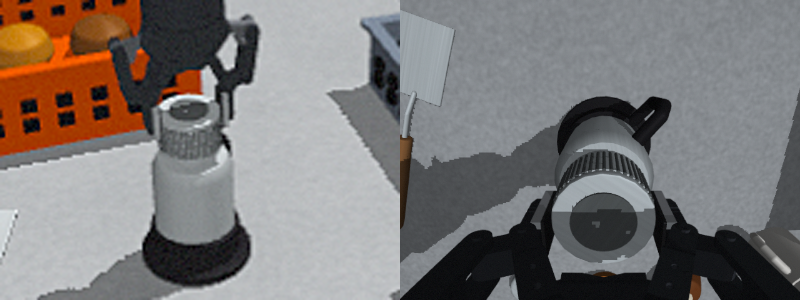

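The collar sits level over the neck, apparently resting on the pins. Now I turn it under a light push.

```bash
python3 - <<'E'
from h import *
import json
c=json.load(open('c.json'));z=state()['tool_pos'][2]-.001;y=1.57;base=-1.0
print(robot.line_to(tcp(c,z,y),v=.01));s=state();print(s['tool_pos'],s['contact_force'])
for i in range(30):
    y+=np.radians(4)
    robot.move_to(tcp(c,z,y),q(y));s=state();f=s['contact_force'];F=f[2]+1
    print(i,round(np.degrees(y)),s['tool_pos'].round(4),f.round(1),s['wrist_torque'].round(2),round(s['time_s'],1))
    if F>9: z+=.0005
    if F<3:
        z-=.0008
    if s['tool_pos'][2]<.1395 or s['time_s']>30: break
E
```

```text
False
[0.54334756 0.20999729 0.14158816] [ 3.94438198 -2.13782364 -2.77745586]
0 94 [0.5434 0.2101 0.1417] [ 5.5 -1.9 -3.7] [-0.55 -1.2  -0.69] 11.3
1 98 [0.5433 0.211  0.1417] [ 3.  -1.   5.2] [-0.06 -0.54 -0.96] 11.6
2 102 [0.5428 0.2125 0.1418] [0.6 3.  5.5] [ 0.92 -0.24 -0.94] 11.8
3 106 [0.5428 0.2114 0.1418] [1.3 1.  7.6] [ 0.28 -0.33 -0.85] 12.1
4 110 [0.5419 0.2123 0.142 ] [-2.4  1.7 11. ] [ 0.75  0.52 -0.71] 12.3
5 114 [0.5413 0.2111 0.1429] [-4.9 -2.3 22.2] [-0.36  1.5  -0.48] 12.6
6 118 [0.5427 0.2117 0.1442] [-2.2 -1.3 24.2] [-0.46  0.51  0.28] 12.8
7 122 [0.5424 0.2114 0.1446] [-2.3 -1.9 20.7] [-0.63  0.51  0.14] 13.1
8 126 [0.5422 0.2114 0.1447] [-1.5 -1.6 17.3] [-0.45  0.35  0.19] 13.3
9 130 [0.5419 0.2113 0.1448] [-0.8  0.1 13.3] [-0.17  0.14  0.18] 13.6
10 134 [0.5416 0.211  0.1449] [-0.5  0.   9.7] [-0.15  0.03  0.21] 13.8
11 138 [0.5414 0.2107 0.145 ] [-0.4  0.5  7. ] [-0.04 -0.06  0.1 ] 14.1
12 142 [0.5414 0.2106 0.1451] [1.1 0.2 6.2] [-0.08 -0.19  0.09] 14.3
13 146 [0.5415 0.2108 0.1451] [1.1 0.1 5.7] [ 0.05 -0.3   0.12] 14.6
14 150 [0.5413 0.2105 0.1451] [0.2 0.
[... 405 characters left out ...]
.2097 0.1451] [-0.6 -0.1  7.8] [-0.18 -0.1   0.14] 16.3
21 178 [0.541  0.2095 0.1451] [-0.3 -1.4  7.4] [-0.23 -0.07  0.09] 16.6
22 182 [0.541  0.2093 0.1451] [-0.1 -1.2  9.5] [-0.39 -0.07  0.1 ] 16.8
23 186 [0.541  0.2095 0.1454] [-0.8  0.5  5.5] [ 0.02 -0.11  0.07] 17.1
24 190 [0.5408 0.2093 0.1454] [-0.8  0.3  5.6] [-0.06  0.01  0.  ] 17.3
25 194 [0.5409 0.2092 0.1454] [-1.2  0.8  5.8] [ 0.    0.01 -0.  ] 17.6
26 198 [0.5409 0.2091 0.1454] [-0.6 -0.3  6.2] [-0.09 -0.05  0.04] 17.8
27 202 [0.5411 0.2088 0.1453] [-0.4 -0.5  5.5] [-0.23  0.05  0.11] 18.1
28 206 [0.5412 0.2086 0.145 ] [-0.   0.4  3.8] [-0.05  0.08  0.13] 18.3
29 210 [0.5412 0.2085 0.1448] [-1.3  1.  -1.1] [0.28 0.18 0.06] 18.6
```

At 90–95° it had already begun to enter the keyways, and I turned it out again. The force vanishes at 210°, one period later, so I go on a few degrees and lower gently.

```bash
python3 - <<'E'
from h import *
import json
c=json.load(open('c.json'));z0=state()['tool_pos'][2]
for d in(212,214,216):
    y=np.radians(d);robot.move_to(tcp(c,z0-.0005,y),q(y));robot.sleep(.2)
    hit=robot.line_to(tcp(c,.1385,y),v=.015,guard=5);s=state();z0=s['tool_pos'][2]
    print(d,hit,s['tool_pos'].round(4),s['contact_force'].round(1),s['wrist_torque'].round(2),s['gripper_width'],round(s['time_s'],1))
    if z0<.1395: break
E
```

```text
212 True [0.5415 0.2084 0.1436] [0.6 0.2 2.8] [0.05 0.   0.16] 0.6837751815002977 19.2
214 True [0.5414 0.208  0.1419] [ 0.6 -0.6  1.1] [-0.18 -0.    0.17] 0.6826818729313194 19.9
216 True [0.5411 0.2073 0.139 ] [-0.4 -0.1 -2.2] [-0.01  0.12  0.06] 0.6798900408692478 20.5
```

It is dropping into the keyways: 6.5 mm below the pin level. Two degrees more, then press home.

```bash
python3 - <<'E'
from h import *
import json
c=json.load(open('c.json'));y=np.radians(218)
robot.move_to(tcp(c,.139,y),q(y));robot.sleep(.2);s=state();print(s['tool_pos'].round(4),s['contact_force'].round(1),s['wrist_torque'].round(2))
for z in(.1375,.136,.1345,.1335,.1325,.1317,.131):
    robot.line_to(tcp(c,z,y),v=.015);robot.sleep(.25);s=state()
    print(z,s['tool_pos'].round(4),s['contact_force'].round(1),s['wrist_torque'].round(2),round(s['time_s'],1))
    if s['contact_force'][2]>16: break
save(get_image('side'),'s5');a=cv2.imread('pics/s5.png')[110:230,220:380];save(get_image('wrist'),'w5')
cv2.imwrite('pics/c5.png',np.hstack([cv2.resize(a,(400,300),interpolation=2),cv2.resize(cv2.imread('pics/w5.png'),(400,300))]))
E
```

```text
[0.5415 0.2079 0.1389] [-2.7 -1.7 -0. ] [-0.42  0.64 -0.01]
0.1375 [0.5415 0.2079 0.1375] [-4.5 -3.   2.2] [-0.71  0.89  0.06] 21.5
0.136 [0.5415 0.2079 0.136 ] [-4.3 -3.5  3.1] [-0.77  0.92 -0.04] 22.0
0.1345 [0.5415 0.2079 0.1347] [-4.8 -3.6  4.8] [-0.89  1.06 -0.09] 22.5
0.1335 [0.5414 0.2079 0.1344] [-7.  -6.2 13.3] [-1.35  1.43 -0.03] 23.0
0.1325 [0.5413 0.2079 0.1341] [-9.8 -7.7 21.5] [-1.8   1.69 -0.11] 23.5
```

View pics/c5.png

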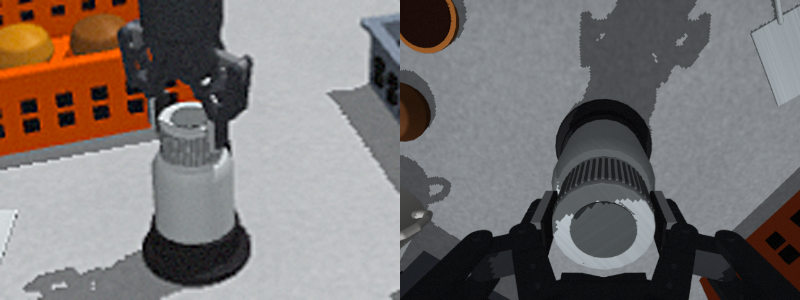

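It reaches a hard stop about 11.3 mm below the pin level, but with some side load. I'll relieve the side load and check that it settles flat.

```bash
python3 - <<'E'
from h import *
import json
c=np.array(json.load(open('c.json')));y=np.radians(218)
for i in range(7):
    robot.line_to(tcp(c,.1325,y),v=.015);robot.sleep(.25);s=state();f=s['contact_force']
    print(c.round(4),s['tool_pos'].round(4),f.round(1),s['wrist_torque'].round(2),round(s['time_s'],1))
    if np.hypot(*f[:2])<2.5: break
    c=c+np.clip(f[:2]*.0001,-.0006,.0006)
json.dump(list(c),open('c.json','w'))
E
```

```text
[0.543  0.2091] [0.5414 0.2078 0.1341] [-9.  -8.1 22. ] [-1.81  1.73 -0.12] 24.1
[0.5424 0.2085] [0.5413 0.2078 0.1341] [-7.  -6.7 17.3] [-1.36  1.27 -0.13] 24.6
[0.5418 0.2079] [0.5413 0.2078 0.1341] [-5.7 -3.7 15.7] [-0.92  0.8  -0.06] 25.1
[0.5412 0.2075] [0.5412 0.2078 0.1341] [-2.2 -3.3 13.6] [-0.6   0.32 -0.08] 25.6
[0.541  0.2072] [0.5412 0.2077 0.1341] [-1.8 -2.3 10.9] [-0.42  0.17 -0.09] 26.1
[0.5408 0.207 ] [0.5413 0.2078 0.1341] [-1.5 -0.4  9.7] [-0.23  0.04 -0.06] 26.6
```

```bash
python3 - <<'E'
from h import *
import json
c=np.array(json.load(open('c.json')));y=np.radians(218)
for z in(.132,.1313,.1306,.13):
    robot.line_to(tcp(c,z,y),v=.015);robot.sleep(.3);s=state();f=s['contact_force']
    print(z,s['tool_pos'].round(5),f.round(1),s['wrist_torque'].round(2),round(s['time_s'],1))
    if f[2]>20: break
S=get_image('side');save(S,'s6');W=get_image('wrist');save(W,'w6')
a=np.linspace(0,2*np.pi,73);o=[.5425,.2091]
for h in(.16,.165): 
  for im in(S,get_image('top')):
    P=proj(im,np.c_[o[0]+.03*np.cos(a),o[1]+.03*np.sin(a),0*a+h]);print(h,P.min(0).round(1),P.max(0).round(1))
a=S['frame'][125:215,240:360,::-1]
cv2.imwrite('pics/c6.png',cv2.resize(a,(800,600),interpolation=2))
E
```

```text
0.132 [0.54116 0.2077  0.13399] [-3.  -2.8 15.5] [-0.51  0.22 -0.08] 27.1
0.1313 [0.54108 0.20764 0.13385] [-4.4 -3.8 22.1] [-0.86  0.51 -0.09] 27.7
0.16 [282.4 151. ] [307.9 164.9]
0.16 [170.5 230. ] [203.2 262.5]
0.165 [282.3 149.2] [307.9 163.1]
0.165 [169.7 229.7] [202.5 262.3]
```

View pics/c6.png

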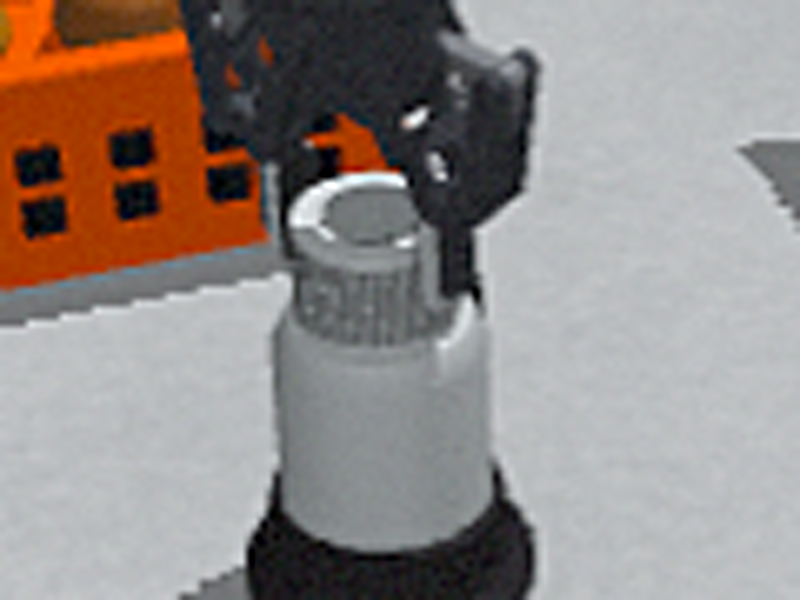

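The collar stands directly on the shoulder with no gap and against a hard stop at 22 N, still gripped. Handing in.

```bash
python3 - <<'E'
from h import *
robot.sleep(.3);s=state();print(s['tool_pos'],s['contact_force'],s['gripper_width'],s['time_s'])
print(robot.job_done())
E
```

```text
[0.54108686 0.20765344 0.1338561 ] [-4.62289225 -3.46587909 20.6769757 ] 0.6830483515505513 28.175
the job is handed in; nothing more can be done
None
```

I turned the collar until it dropped over the pins and pressed it against a hard stop on the flask's shoulder, with no gap visible, and handed the job in at about 28 s, still gripping it and pushing down with about 21 N.

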